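Find the loose manifold bolt and hold its cap open

ROBOT

A 6-joint arm with a two-finger parallel gripper is mounted at the origin on the work surface. World frame = base frame: x ahead of the robot, y to its left, z up, the work surface at z = 0. Lengths are in mm, angles in rad, forces in N, time in s.
With the tool pointing down it reaches from about 425 to 950 mm from the base axis. Payload 14.7 kg.
Tool frame: the origin (TCP) lies midway between the tips of the shut fingers; the grasp point (between the pads) lies 19 mm behind it (r.grip_point_offset is the distance from the TCP to the grasp point, in mm); z points along the fingers, y is the line along which they close (so a half turn about z gives the same grasp; the last joint's range is limited). The gripper opens to 85 mm and grips with 20 to 120 N. Pads are 22 mm wide; open, the fingers measure 114 mm over their backs; the gripper's body (76 mm by 85 mm) begins 54 mm behind the grasp point. The pads swing forward as they close: fully open they stand 13 mm farther back than shut.
Start: joints at [-1.241, 0.48, 1.596, -0, 1.065, -0.047], TCP at [239.181, -604.388, 231.297] pointing down, gripper open.
Joint ranges: [-2.75, 2.75], [-0.82, 2.05], [0.23, 2.67], [-1.56, 4.7], [0.09, 2.69], [-2.92, 2.92]. Speed limits (rad/s): [1.89, 1.89, 2.39, 3.01, 3.01, 3.01].

INTERFACE

Orientations are given as a unit quaternion [w, x, y, z].
In Python, from workcell import r gives the robot as it stands. The module is installed in compiled form; this text tells all that it offers.
- The arm moves only by the tool servo_tool, never from a script. Its argument "moves" is a list of rows, each a list of 3 entries, a list of its own where there are three numbers: the shift along the world's x, y, z in m, then the turn, a rotation vector about the world's x, y, z in degrees, then the finger opening in m, from 0 to 0.0854. A call has 1 to 10 rows; each row shifts and turns the commanded pose from where the row before left it; what a row does not reach is not made up. A row lasts 1/10 s, in which the tool goes at most 50 mm and 8.59 degrees, less where a joint would pass 70% of its speed; a pose out of reach is approached as far as the arm can. A call with a gripper value outside its range is refused whole. The fingers move at their own pace and stop on an object; "newtons" is the grip in N (left out, the last holds). Time passes only in rows, so rows that do not move let the fingers close. It gives the time, the measured TCP pose, the force, the opening and the grip force at its end, in the units of the state.
- r.get_state(): the state, without advancing time (a new reading comes with each control period).
- r.read_camera(name): name is "side" or "top" or "wrist"; returns a dict with "color" (400x640x3 uint8, blue, green, red), "z_map" (400x640 float32, mm along the optical axis (not along the pixel's ray), 0 where there is no reading), "intrinsics" (3x3 intrinsics, pixels), "pose" (4x4, takes a point from camera to world coordinates). Camera axes: x right, y down, z forward; pixel columns grow to the right and rows downward; lengths in mm; the calibration is good to about 2 mm. A picture is of the moment at which its call begins.
- r.finish_job(): hands the job in; it is judged then, once.
The state is a dict: "time_s": time; "joints": joint angles; "qvel": joint speeds; "joint_efforts": joint torques, N m; "tcp_pos": TCP position; "eef_rot": TCP orientation; "wrist_force": force on the tool from outside, world axes, zero at the start; "wrist_torque": the same for the moment, N m; "gripper_width": finger opening in mm; "grip_force": force on a finger pad.
Only numpy, scipy, OpenCV 4.12 (cv2) and the standard library are available. Lean on these libraries where they do the work, as an engineer would, in place of code of your own. Each camera call takes 0.05 s, during which the arm holds its last target. There are 200 camera calls.

TASK

One of the three bolts on the filling machine's valve manifold has worked loose: tap the bolt heads from above to find the one that gives, and knock that one fully down. Then lift that bolt's own cap (the one right behind it) to well over 45 degrees, leaving the other two caps shut and the wrench, funnel and beaker where they are, and finish while still holding the cap open with the gripper so that a fitter can get at the nut under it.

Things in the scene. Friction and masses are not known exactly. Their poses are not given: they have to be found in the camera images.
- manifold: Aluminium bar fixed to the table: 108 mm (x) by 260 mm (y) by 50 mm high. Origin on the table, z up; the bar reaches from x = -62 to +46 mm in its own frame, y = -130 to +130 mm. It stands anywhere, turned up to 20 degrees. Its frame's -x side faces the robot. On its flat top (50 mm high) are three identical stations at y = +80 (left), 0 (mid) and -80 mm (right), each with an upright bolt at x = -38 mm and, behind it at x = 0 to 94 mm, that bolt's own hinged cap
- bolt_left_top (a point): Centre of the top face of the left (+y) bolt's dark steel hex head, 22 mm across and 12 mm high, 72 mm above the table at the start. z up. All three look alike and start at the same height, 10 mm clear of the bar; one of them, any of the three, is loose
- bolt_left (a joint): How far the left (+y) bolt has been knocked down, m, 0 at the start. A tight bolt hardly gives (under about 2 mm at 20 N, and stays within 1 mm). The loose one sinks under about 3 N to a hard stop at 0.008 and stays down where it was left
- bolt_mid_top (a point): Centre of the top face of the middle bolt's dark steel hex head, 22 mm across and 12 mm high, 72 mm above the table at the start. z up. All three look alike and start at the same height, 10 mm clear of the bar; one of them, any of the three, is loose
- bolt_mid (a joint): How far the middle bolt has been knocked down, m, 0 at the start. A tight bolt hardly gives (under about 2 mm at 20 N, and stays within 1 mm). The loose one sinks under about 3 N to a hard stop at 0.008 and stays down where it was left
- bolt_right_top (a point): Centre of the top face of the right (-y) bolt's dark steel hex head, 22 mm across and 12 mm high, 72 mm above the table at the start. z up. All three look alike and start at the same height, 10 mm clear of the bar; one of them, any of the three, is loose
- bolt_right (a joint): How far the right (-y) bolt has been knocked down, m, 0 at the start. A tight bolt hardly gives (under about 2 mm at 20 N, and stays within 1 mm). The loose one sinks under about 3 N to a hard stop at 0.008 and stays down where it was left
- cap_left_ear (a point): Grip point of the left (+y) cap: the centre of its ear, an upright steel plate 12 mm thick (along y), 44 mm long (along x, 28 mm before to 16 mm beyond this point) and 22 mm high, that juts out beyond the bar's far side, 78 mm from the hinge axis along the cap's x and 3 mm above it; 56 mm above the table when shut, free space beside and below. Axes as the manifold's when shut; they turn with the cap
- cap_left_hinge (a point): Point on the hinge axis of the left (+y) cap (the axis is the y axis here), 53 mm above the table. The cap is a steel cover 50 mm long, 44 mm wide, its top 14 mm above the axis when shut
- cap_left (a joint): Opening angle of the left (+y) cap, rad: 0 shut (flat on the bar), 1.3 its stop; the ear end rises and swings back towards the robot. All start shut. A light spring (0.015 N m shut, 0.05 N m near the stop) and its weight shut it when it is let go
- cap_mid_ear (a point): Grip point of the middle cap: the centre of its ear, an upright steel plate 12 mm thick (along y), 44 mm long (along x, 28 mm before to 16 mm beyond this point) and 22 mm high, that juts out beyond the bar's far side, 78 mm from the hinge axis along the cap's x and 3 mm above it; 56 mm above the table when shut, free space beside and below. Axes as the manifold's when shut; they turn with the cap
- cap_mid_hinge (a point): Point on the hinge axis of the middle cap (the axis is the y axis here), 53 mm above the table. The cap is a steel cover 50 mm long, 44 mm wide, its top 14 mm above the axis when shut
- cap_mid (a joint): Opening angle of the middle cap, rad: 0 shut (flat on the bar), 1.3 its stop; the ear end rises and swings back towards the robot. All start shut. A light spring (0.015 N m shut, 0.05 N m near the stop) and its weight shut it when it is let go
- cap_right_ear (a point): Grip point of the right (-y) cap: the centre of its ear, an upright steel plate 12 mm thick (along y), 44 mm long (along x, 28 mm before to 16 mm beyond this point) and 22 mm high, that juts out beyond the bar's far side, 78 mm from the hinge axis along the cap's x and 3 mm above it; 56 mm above the table when shut, free space beside and below. Axes as the manifold's when shut; they turn with the cap
- cap_right_hinge (a point): Point on the hinge axis of the right (-y) cap (the axis is the y axis here), 53 mm above the table. The cap is a steel cover 50 mm long, 44 mm wide, its top 14 mm above the axis when shut
- cap_right (a joint): Opening angle of the right (-y) cap, rad: 0 shut (flat on the bar), 1.3 its stop; the ear end rises and swings back towards the robot. All start shut. A light spring (0.015 N m shut, 0.05 N m near the stop) and its weight shut it when it is let go
- wrench: Bystander: steel wrench 200 mm long lying on the table to the right of the bar. Leave alone
- funnel: Bystander: steel funnel standing mouth down, 90 mm wide, 95 mm high, far left of the bar. Origin under its centre. Leave alone
- beaker: Bystander: white plastic beaker, 72 mm wide, 85 mm high, near left of the bar. Origin under its centre. Leave alone

How it is judged:
By the outcome, as a careful person would: the job done as asked, in the order asked, and still so for the second after the job is handed in, while the arm keeps its last pose, push and grip.
It also fails if it takes over 42 s, if anything falls off the work surface, if the arm or the gripper's body presses on something with over 40 N, if the wrist force passes 120 N, or if a joint passes its speed limit or range.

## Working session

There is one attempt and no reset: what is moved stays moved. The work goes in short steps, Python scripts to look and compute and a tool call to move; the robot and the scene stay as the last step left them, time stands still between calls to the robot, and variables do not carry over. Pictures are saved under pics/ and viewed, at most 10 in all, crops included, and the job is handed in when it is done.

Besides the shell and the picture viewer there is one more tool, called after "Request:" as name(argument=value, ...), one argument or row to a line, values as JSON. servo_tool: Moves the arm, as the interface text tells. Its arguments: {"type":"object","properties":{"moves":{"type":"array","items":{"type":"array"}},"newtons":{"type":"number"}},"required":["moves"]}

```bash
mkdir -p pics
python3 - <<'E'
from workcell import r
import cv2,numpy as np
s=r.get_state(); print({k:np.round(v,3) for k,v in s.items()})
ims=[]
for n in("top","side"):
    c=r.read_camera(n); np.savez(n+".npz",**c); ims.append(c["color"]); print(n,c["intrinsics"],c["pose"].round(3))
    cv2.imwrite(f"pics/{n}0.png",c["color"])
E
```

```text
{'time_s': np.float64(0.0), 'joints': array([-1.241,  0.481,  1.597, -0.   ,  1.065, -0.047]), 'qvel': array([-0.001, -0.001,  0.   ,  0.001, -0.001,  0.001]), 'joint_efforts': array([-2.0000e-03, -9.5064e+01, -4.3018e+01, -0.0000e+00,  1.2000e-02,
       -0.0000e+00]), 'tcp_pos': array([ 239.047, -603.981,  230.663]), 'eef_rot': array([-0.001,  0.982,  0.187, -0.   ]), 'wrist_force': array([-0.259,  0.01 ,  0.413]), 'wrist_torque': array([ 0.08 , -0.006,  0.011]), 'grip_force': np.float64(0.0), 'gripper_width': np.float64(84.977)}
top [[403.46482275   0.         326.7461558 ]
 [  0.         403.46482275 196.99963636]
 [  0.           0.           1.        ]] [[-1.600000e-02 -9.980000e-01  6.800000e-02  4.952510e+02]
 [-1.000000e+00  1.600000e-02 -7.000000e-03 -6.083000e+00]
 [ 6.000000e-03 -6.900000e-02 -9.980000e-01  1.167502e+03]
 [ 0.000000e+00  0.000000e+00  0.000000e+00  1.000000e+00]]
side [[396.6255191    0.         323.75400459]
 [  0.         396.6255191  195.2838418 ]
 [  0.           0.           1.        ]] [[-9.45000e-01 -2.10000e-01  2.50000e-01  2.75570e+02]
 [-3.26000e-01  6.33000e-01 -7.02000e-01  7.91932e+02]
 [-1.10000e-02 -7.45000e-01 -6.67000e-01  8.44004e+02]
 [ 0.00000e+00  0.00000e+00  0.00000e+00  1.00000e+00]]
```

View pics/top0.png

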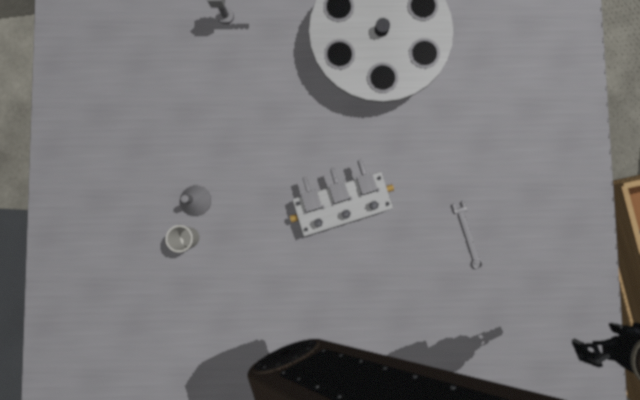

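View pics/side0.png

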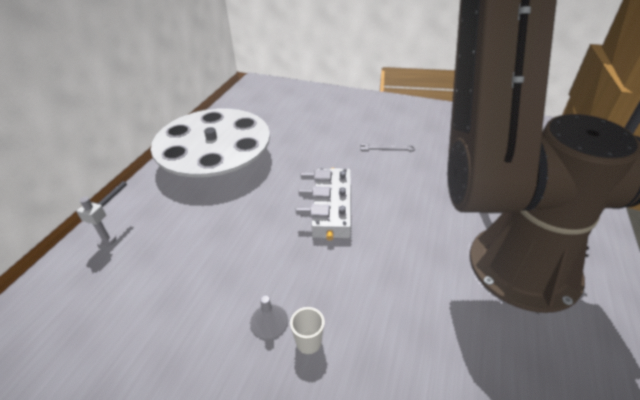

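The top view shows the bar around (342,205), with bolt heads at about (317,223), (345,215) and (374,206). The caps' ears point up-image, away from the robot. Next I'll measure the bar's pose.

```bash
cat > h.py <<'E'
import numpy as np,cv2
def ray(c,uv,z):
    K,T=c["intrinsics"],c["pose"]
    d=T[:3,:3]@np.linalg.inv(K)@np.array([uv[0],uv[1],1.0]); o=T[:3,3]
    return o+d*(z-o[2])/d[2]
def cloud(c):
    v,u=np.mgrid[:400,:640]; z=c["z_map"]; K,T=c["intrinsics"],c["pose"]
    p=np.stack([(u-K[0,2])/K[0,0]*z,(v-K[1,2])/K[1,1]*z,z],-1)
    return p@T[:3,:3].T+T[:3,3]
E
python3 - <<'E'
import numpy as np,cv2
from h import *
c=dict(np.load("top.npz")); P=cloud(c)
g=c["color"].max(2)
for uv in((317,223),(345,215),(374,206)): print(ray(c,uv,72).round(1))
roi=np.zeros((400,640),bool); roi[150:250,280:405]=1
m=roi&(P[...,2]>35)&(P[...,2]<90)
print(m.sum(), np.percentile(P[...,2][m],[5,50,95]))
b=(roi&(g>165)).astype(np.uint8)
n,l,st,ce=cv2.connectedComponentsWithStats(b); print(st[:6])
print(P[205,300:395:8,2].round(0))
cr=c["color"][150:250,280:405]; cv2.imwrite("pics/crop1.png",cv2.resize(cr,None,fx=6,fy=6,interpolation=cv2.INTER_CUBIC))
E
```

```text
[500.3  13.7  72. ]
[520.7 -62.6  72. ]
[ 543.9 -142.    72. ]
3984 [47.73502471 52.68550179 71.19867117]
[[     0      0    640    400 255392]
 [   375    175      1      2      2]
 [   340    181     47     36    542]
 [   325    197      1      1      1]
 [   336    206      3      3      6]
 [   390    206      1      1      1]]
[51. 68. 70. 51. 53. 53. 49. 49. 53. 70. 50. 47.]
```

View pics/crop1.png

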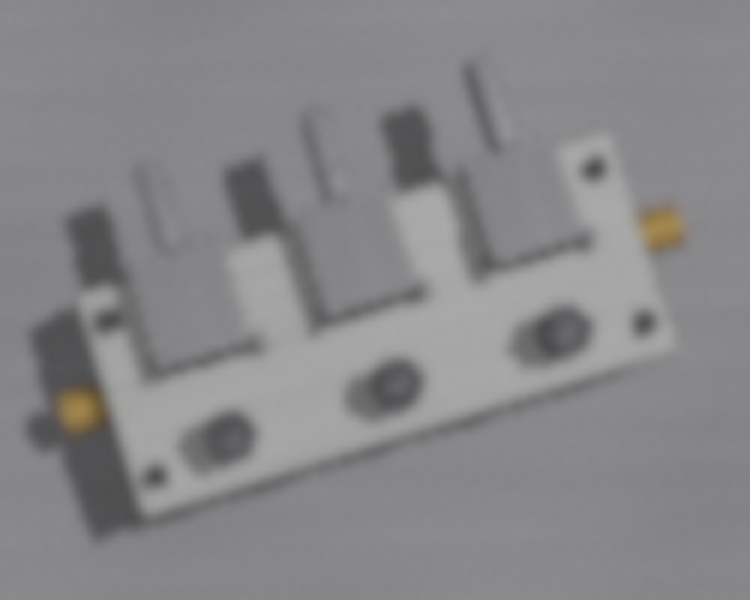

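The crop shows the bolt heads at full-image pixels (318.7,222.5), (346.3,214.3) and (373.7,205.5). The bar's corners are at (304.2,236.3), (392,207.5) and (381.3,173.3).

Run:
```python
import numpy as np,cv2
from h import *
c=dict(np.load("top.npz"))
B=np.array([ray(c,uv,72) for uv in((318.7,222.5),(346.3,214.3),(373.7,205.5))]);print(B.round(1))
C=np.array([ray(c,uv,50) for uv in((304.2,236.3),(392,207.5),(381.3,173.3))]);print(C.round(1))
src=np.array([[-38,80],[-38,0],[-38,-80],[-62,130],[-62,-130],[46,-130.]]);dst=np.vstack([B,C])[:,:2]
a=src-src.mean(0);b=dst-dst.mean(0)
th=np.arctan2((a[:,0]*b[:,1]-a[:,1]*b[:,0]).sum(),(a*b).sum());R=np.array([[np.cos(th),-np.sin(th)],[np.sin(th),np.cos(th)]])
t=dst.mean(0)-R@src.mean(0);print("yaw",np.degrees(th),"t",t,"\nres",(src@R.T+t-dst).round(1))
for n,y in(("L",80),("M",0),("R",-80)): print(n,[(R@[x,y]+t).round(1) for x in(-38,0,78)])
```

```text
[[ 501.5    9.    72. ]
 [ 522.5  -66.2   72. ]
 [ 545.3 -141.2   72. ]]
[[ 464.3   49.9   50. ]
 [ 539.9 -194.6   50. ]
 [ 635.8 -167.3   50. ]]
yaw 16.33967479947168 t [559.50737129 -55.26458705] 
res [[-1.   1.8]
 [ 0.5  0.2]
 [ 0.3 -1.5]
 [-0.9  2.2]
 [-3.3 -2.9]
 [ 4.4  0.2]]
L [array([500.5,  10.8]), array([537. ,  21.5]), array([611.9,  43.4])]
M [array([523., -66.]), array([559.5, -55.3]), array([634.4, -33.3])]
R [array([ 545.5, -142.7]), array([ 582., -132.]), array([ 656.9, -110.1])]
```

Request:
servo_tool(
  moves=[
    [[0.022, 0.033, 0], [0, 0, -5.3], 0],
    [[0.022, 0.033, 0], [0, 0, 0], 0],
    [[0.022, 0.033, 0], [0, 0, 0], 0],
    [[0.022, 0.033, 0], [0, 0, 0], 0],
    [[0.022, 0.033, 0], [0, 0, 0], 0],
    [[0.022, 0.033, 0], [0, 0, 0], 0],
    [[0.022, 0.033, 0], [0, 0, 0], 0],
    [[0.022, 0.033, 0], [0, 0, 0], 0],
    [[0.022, 0.033, 0], [0, 0, 0], 0],
    [[0.022, 0.033, 0], [0, 0, 0], 0],
  ],
  newtons=40,
)

```text
time_s: 1.1
tcp_pos: [459.7, -272.9, 231.2]
eef_rot: [-0.0, 0.99, 0.142, -0.0]
wrist_force: [0.1, -0.6, 0.0]
gripper_width: 0.0
grip_force: 0.0
```

Request:
servo_tool(
  moves=[
    [[0.021, 0.032, -0.015], [0, 0, 0], 0],
    [[0.021, 0.032, -0.015], [0, 0, 0], 0],
    [[0.021, 0.032, -0.015], [0, 0, 0], 0],
    [[0.021, 0.032, -0.015], [0, 0, 0], 0],
    [[0.002, 0.002, 0], [0, 0, 0], 0],
    [[0, 0, 0], [0, 0, 0], 0],
  ],
)

```text
time_s: 1.7
tcp_pos: [545.2, -143.4, 170.7]
eef_rot: [-0.0, 0.99, 0.143, -0.001]
wrist_force: [-0.8, -0.9, 0.6]
gripper_width: -0.0
grip_force: 0.0
```

Run:
```python
from workcell import r
import cv2,numpy as np
s=r.get_state(); print(s["tcp_pos"].round(1) if hasattr(s["tcp_pos"],'round') else s["tcp_pos"])
c=r.read_camera("wrist"); np.savez("w1.npz",**c); cv2.imwrite("pics/w1.png",c["color"]); print(c["intrinsics"],c["pose"].round(3))
```

```text
[ 545.2 -143.4  170.7]
[[308.12046159   0.         317.16079874]
 [  0.         308.12046159 199.2452965 ]
 [  0.           0.           1.        ]] [[ 2.84000e-01 -9.26000e-01 -2.50000e-01  6.08300e+02]
 [-9.59000e-01 -2.74000e-01 -7.40000e-02 -1.23745e+02]
 [-0.00000e+00  2.60000e-01 -9.66000e-01  3.12988e+02]
 [ 0.00000e+00  0.00000e+00  0.00000e+00  1.00000e+00]]
```

View pics/w1.png

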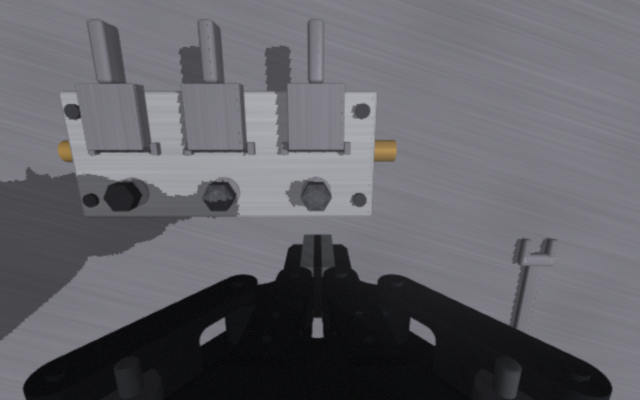

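The wrist view shows the bolt head tops at about (123,196), (219,195) and (316,194). The bar's corners are at (84,216), (372,215), (376,94) and (62,94), and the ears are at (108,50), (210,50) and (316,50). I'll refit the pose from these.

```bash
cat >> h.py <<'E'
def fit(src,dst):
    a=src-src.mean(0);b=dst-dst.mean(0)
    th=np.arctan2((a[:,0]*b[:,1]-a[:,1]*b[:,0]).sum(),(a*b).sum());R=np.array([[np.cos(th),-np.sin(th)],[np.sin(th),np.cos(th)]])
    t=dst.mean(0)-R@src.mean(0);print("yaw",np.degrees(th).round(2),"t",t.round(1),"\nres",(src@R.T+t-dst).round(1).tolist())
    for n,y in(("L",80),("M",0),("R",-80)): print(n,[(R@[x,y]+t).round(1).tolist() for x in(-38,0,78)])
E
python3 - <<'E'
from h import *
c=dict(np.load("w1.npz"))
d=[ray(c,u,72) for u in((123,196),(219,195),(316,194))]+[ray(c,u,50) for u in((84,216),(372,215),(376,94),(62,94))]
fit(np.array([[-38,80],[-38,0],[-38,-80],[-62,130],[-62,-130],[46,-130.],[46,130]]),np.array(d)[:,:2])
E
```

```text
yaw 16.62 t [561.7 -54.6] 
res [[-1.7, 2.1], [-1.6, -0.3], [-1.8, -2.1], [-0.9, -0.1], [-0.7, -1.8], [4.5, -1.6], [2.3, 3.8]]
L [[502.4, 11.2], [538.9, 22.0], [613.6, 44.3]]
M [[525.3, -65.5], [561.7, -54.6], [636.5, -32.3]]
R [[548.2, -142.2], [584.6, -131.3], [659.4, -109.0]]
```

Request:
servo_tool(
  moves=[
    [[0.002, 0.001, -0.03], [0, 0, 0], 0],
    [[0, 0, -0.03], [0, 0, 0], 0],
    [[0, 0, -0.025], [0, 0, 0], 0],
    [[0, 0, -0.007], [0, 0, 0], 0],
    [[0, 0, -0.003], [0, 0, 0], 0],
    [[0, 0, -0.002], [0, 0, 0], 0],
    [[0, 0, -0.002], [0, 0, 0], 0],
    [[0, 0, 0], [0, 0, 0], 0],
  ],
)

```text
time_s: 2.55
tcp_pos: [547.6, -143.6, 73.0]
eef_rot: [0.0, 0.99, 0.142, 0.001]
wrist_force: [0.9, -0.9, 0.3]
gripper_width: 0.0
grip_force: 0.0
```

Request:
servo_tool(
  moves=[
    [[0, 0.001, -0.001], [0, 0, 0], 0],
    [[0, 0, -0.001], [0, 0, 0], 0],
    [[0, 0, -0.001], [0, 0, 0], 0],
    [[0, 0, 0], [0, 0, 0], 0],
  ],
)

```text
time_s: 2.95
tcp_pos: [547.8, -142.5, 71.3]
eef_rot: [0.0, 0.99, 0.142, 0.001]
wrist_force: [-8.3, 1.3, 35.2]
gripper_width: 0.2
grip_force: 17.7
```

Request:
servo_tool(
  moves=[
    [[0, 0, 0.02], [0, 0, 0], 0],
    [[-0.011, 0.0385, 0.01], [0, 0, 0], 0],
    [[-0.011, 0.0385, -0.01], [0, 0, 0], 0],
    [[0, 0, -0.012], [0, 0, 0], 0],
    [[0, 0, -0.004], [0, 0, 0], 0],
    [[0, 0, 0], [0, 0, 0], 0],
  ],
)

```text
time_s: 3.55
tcp_pos: [525.3, -65.7, 72.9]
eef_rot: [-0.0, 0.99, 0.142, -0.0]
wrist_force: [0.3, -0.1, 0.2]
gripper_width: -0.0
grip_force: 0.0
```

Request:
servo_tool(
  moves=[
    [[0, 0, -0.001], [0, 0, 0], 0],
    [[0, 0, -0.001], [0, 0, 0], 0],
    [[0, 0, -0.0005], [0, 0, 0], 0],
    [[0, 0, 0], [0, 0, 0], 0],
  ],
)

```text
time_s: 3.95
tcp_pos: [525.5, -65.8, 71.0]
eef_rot: [0.0, 0.99, 0.141, 0.0]
wrist_force: [0.3, -0.9, 0.9]
gripper_width: -0.0
grip_force: 0.8
```

Request:
servo_tool(
  moves=[
    [[0, 0, -0.001], [0, 0, 0], 0],
    [[0, 0, -0.001], [0, 0, 0], 0],
    [[0, 0, 0], [0, 0, 0], 0],
  ],
)

```text
time_s: 4.25
tcp_pos: [525.2, -65.4, 68.7]
eef_rot: [0.0, 0.99, 0.142, 0.0]
wrist_force: [0.8, -0.4, 1.6]
gripper_width: 0.0
grip_force: 0.4
```

Request:
servo_tool(
  moves=[
    [[0, 0, -0.001], [0, 0, 0], 0],
    [[0, 0, -0.001], [0, 0, 0], 0],
    [[0, 0, -0.001], [0, 0, 0], 0],
    [[0, 0, -0.0005], [0, 0, 0], 0],
    [[0, 0, 0], [0, 0, 0], 0],
  ],
)

```text
time_s: 4.75
tcp_pos: [525.0, -65.3, 65.1]
eef_rot: [-0.0, 0.99, 0.142, -0.0]
wrist_force: [-0.4, 0.5, -0.4]
gripper_width: -0.0
grip_force: 0.1
```

Request:
servo_tool(
  moves=[
    [[0, 0, -0.001], [0, 0, 0], 0],
    [[0, 0, -0.001], [0, 0, 0], 0],
    [[0, 0, -0.0005], [0, 0, 0], 0],
    [[0, 0, 0], [0, 0, 0], 0],
  ],
)

```text
time_s: 5.15
tcp_pos: [525.1, -65.3, 63.8]
eef_rot: [0.0, 0.99, 0.142, 0.0]
wrist_force: [-5.6, 0.8, 28.7]
gripper_width: -0.1
grip_force: 13.7
```

The right bolt is tight. The middle bolt sank 8 mm and hit its hard stop (29 N at z=63.8). Next is the middle cap's ear: rise, tilt back 20°, open the fingers and take a look.

Request:
servo_tool(
  moves=[
    [[0, 0, 0.04], [0, 0, 0], 0],
    [[0, 0, 0.045], [0, 0, 0], 0.06],
    [[0.03, 0.009, 0], [-1.9, 6.4, 0], 0.06],
    [[0.04, 0.012, 0], [-1.9, 6.4, 0], 0.06],
    [[0.035, 0.01, 0], [-1.9, 6.4, 0], 0.06],
    [[0, 0, 0], [0, 0, 0], 0.06],
    [[0, 0, 0], [0, 0, 0], 0.06],
  ],
  newtons=30,
)

```text
time_s: 5.85
tcp_pos: [622.0, -36.6, 145.6]
eef_rot: [0.022, 0.977, 0.141, -0.16]
wrist_force: [-0.2, 0.8, 0.9]
gripper_width: 60.0
grip_force: 0.0
```

Run:
```python
from workcell import r
import cv2,numpy as np
s=r.get_state(); print(s["tcp_pos"],s["joints"],r.grip_point_offset)
for n in("wrist","side"):
    c=r.read_camera(n); np.savez(n+"2.npz",**c); cv2.imwrite(f"pics/{n}2.png",c["color"])
```

```text
[622.03462962 -36.63687686 145.59716114] [-0.04606586  0.70014464  1.46501879 -0.10744406  1.2859135   1.2847854 ] 18.700000000000003
```

View pics/wrist2.png

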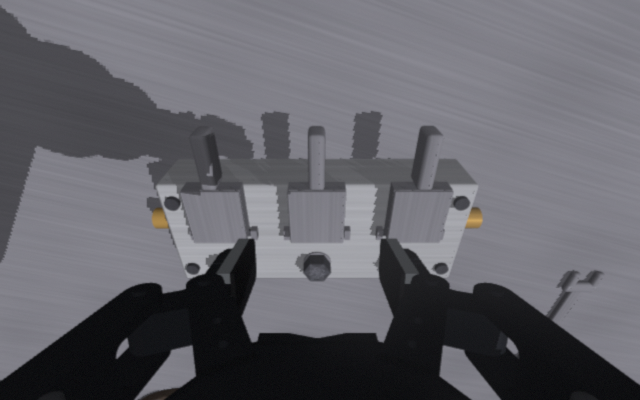

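The wrist view shows the middle ear's top running from (317,128) at the far end to (316,187) at the near end, between the open fingers, and the middle bolt is visibly lower.

Run:
```python
from h import *
from workcell import r
from scipy.spatial.transform import Rotation as Ro
c=dict(np.load("wrist2.npz"))
for u in((317,128),(316,187)): print(ray(c,u,67).round(1))
fit(np.array([[-62,130],[-62,-130],[46,-130.],[46,130]]),np.array([ray(c,u,50) for u in((186,277),(450,277),(479,184),(158,184))])[:,:2])
s=r.get_state();q=np.array(s["eef_rot"]);R=Ro.from_quat(q[[1,2,3,0]]).as_matrix();print(R.round(3)); print(np.array(s["tcp_pos"])-18.7*R[:,2])
P=cloud(c)
for u,v in((317,140),(317,160),(317,175),(318,215),(317,262),(340,262)):print(u,v,P[v,u].round(1))
```

```text
[655.9 -25.5  67. ]
[612.6 -37.5  67. ]
yaw 16.46 t [562.6 -54.1] 
res [[-0.9, 0.0], [-0.8, -0.8], [1.7, -2.5], [0.0, 3.3]]
L [[503.5, 11.9], [539.9, 22.6], [614.8, 44.7]]
M [[526.2, -64.8], [562.6, -54.1], [637.4, -32.0]]
R [[548.8, -141.6], [585.3, -130.8], [660.1, -108.7]]
[[ 0.91   0.281 -0.305]
 [ 0.267 -0.96  -0.089]
 [-0.318 -0.001 -0.948]]
[626.24943975 -35.76050837 164.97365808]
317 140 [647.5 -28.   66.1]
317 160 [633.6 -32.1  66.6]
317 175 [621.7 -35.6  65.6]
318 215 [587.8 -46.4  65.8]
317 262 [535.2 -61.1  62.3]
340 262 [530.  -85.2  50.5]
```

Request:
servo_tool(
  moves=[
    [[0.012, 0.005, -0.02], [0, 0, 0], 0.05],
    [[0, 0, -0.035], [0, 0, 0], 0.05],
    [[0, 0, -0.035], [0, 0, 0], 0.05],
    [[0, 0, -0.018], [0, 0, 0], 0.05],
    [[0, 0, 0], [0, 0, 0], 0.03],
    [[0, 0, 0], [0, 0, 0], 0.03],
  ],
)

```text
time_s: 6.55
tcp_pos: [634.0, -32.6, 41.0]
eef_rot: [0.023, 0.977, 0.14, -0.158]
wrist_force: [0.4, 0.1, 0.5]
gripper_width: 30.0
grip_force: 0.0
```

Request:
servo_tool(
  moves=[
    [[-0.001, 0, -0.002], [0, 0, 0], 0.02],
    [[0, 0, 0], [0, 0, 0], 0],
    [[0, 0, 0], [0, 0, 0], 0],
    [[0, 0, 0], [0, 0, 0], 0],
    [[0, 0, 0], [0, 0, 0], 0],
  ],
  newtons=30,
)

```text
time_s: 7.05
tcp_pos: [633.7, -32.3, 38.4]
eef_rot: [0.023, 0.977, 0.14, -0.158]
wrist_force: [2.2, -0.5, 6.8]
gripper_width: 11.5
grip_force: 35.7
```

Run:
```python
import numpy as np
from workcell import r
s=r.get_state(); tcp=np.array(s["tcp_pos"]); print(tcp,s["joints"],s["wrist_force"],s["wrist_torque"])
yaw=np.radians(16.45); ex=np.array([np.cos(yaw),np.sin(yaw)])
def T(th,ph):
    g=np.array([78*np.cos(th)-3*np.sin(th),53+78*np.sin(th)+3*np.cos(th)])
    return g+18.7*np.array([np.sin(ph),-np.cos(ph)])
st=np.radians(5); p=T(0,np.radians(-18.3))
for i in range(1,15):
    th=i*st; q=T(th,th-np.radians(18.3)); d=q-p; p=q
    print(i*5,(ex*d[0]).round(2),d[1].round(2))
print("rot/row",(5*np.array([np.sin(yaw),-np.cos(yaw)])).round(2))
```

```text
[633.65983767 -32.32502778  38.44107278] [-0.03952478  0.83443033  1.48697472 -0.112087    1.12772803  1.30995497] [ 2.18357199 -0.47032883  6.83901552] [-0.1973055   0.20217285  0.14178996]
5 [0.97 0.29] 6.34
10 [0.44 0.13] 6.41
15 [-0.1  -0.03] 6.42
20 [-0.64 -0.19] 6.39
25 [-1.17 -0.35] 6.31
30 [-1.69 -0.5 ] 6.18
35 [-2.2  -0.65] 6.0
40 [-2.69 -0.8 ] 5.78
45 [-3.17 -0.94] 5.51
50 [-3.62 -1.07] 5.2
55 [-4.04 -1.19] 4.85
60 [-4.43 -1.31] 4.47
65 [-4.78 -1.41] 4.05
70 [-5.1  -1.51] 3.6
rot/row [ 1.42 -4.8 ]
```

The ear is gripped at a width of 11.5 mm. I'll raise it along the arc, starting with 25°.

Request:
servo_tool(
  moves=[
    [[0.001, 0.0003, 0.0063], [1.42, -4.8, 0], 0],
    [[0.0004, 0.0001, 0.0064], [1.42, -4.8, 0], 0],
    [[-0.0001, 0, 0.0064], [1.42, -4.8, 0], 0],
    [[-0.0006, -0.0002, 0.0064], [1.42, -4.8, 0], 0],
    [[-0.0012, -0.0003, 0.0063], [1.42, -4.8, 0], 0],
    [[0, 0, 0], [0, 0, 0], 0],
  ],
)

```text
time_s: 7.65
tcp_pos: [633.1, -32.6, 71.5]
eef_rot: [-0.009, 0.988, 0.141, 0.06]
wrist_force: [6.5, 6.3, 0.8]
gripper_width: 11.4
grip_force: 34.7
```

Request:
servo_tool(
  moves=[
    [[-0.0017, -0.0005, 0.0062], [1.42, -4.8, 0], 0],
    [[-0.0022, -0.0007, 0.006], [1.42, -4.8, 0], 0],
    [[-0.0027, -0.0008, 0.0058], [1.42, -4.8, 0], 0],
    [[-0.0032, -0.0009, 0.0055], [1.42, -4.8, 0], 0],
    [[-0.0036, -0.0011, 0.0052], [1.42, -4.8, 0], 0],
    [[0, 0, 0], [0, 0, 0], 0],
  ],
)

```text
time_s: 8.25
tcp_pos: [627.8, -32.6, 90.3]
eef_rot: [-0.037, 0.968, 0.14, 0.207]
wrist_force: [2.2, -50.0, -7.2]
gripper_width: 11.3
grip_force: 37.4
```

Run:
```python
import numpy as np,cv2
from workcell import r
s=r.get_state(); print(s["tcp_pos"],np.round(s["joints"],3),np.round(s["qvel"],3),s["wrist_force"],s["wrist_torque"])
from scipy.spatial.transform import Rotation as Ro
q=np.array(s["eef_rot"]);print(Ro.from_quat(q[[1,2,3,0]]).as_matrix().round(3))
c=r.read_camera("side");np.savez("side3.npz",**c); cv2.imwrite("pics/side3.png",cv2.resize(c["color"][60:300,180:560],None,fx=2,fy=2))
```

```text
[627.82562026 -32.57109588  90.25751596] [-0.228  0.527  2.105  0.995  0.258  0.116] [ 0.012  0.005 -0.032 -0.226  0.02   0.263] [  2.2172062  -50.02491411  -7.23632116] [-7.66238015  0.48274073 -2.99512404]
[[ 0.875  0.286  0.389]
 [ 0.256 -0.958  0.13 ]
 [ 0.41  -0.014 -0.912]]
```

View pics/side3.png

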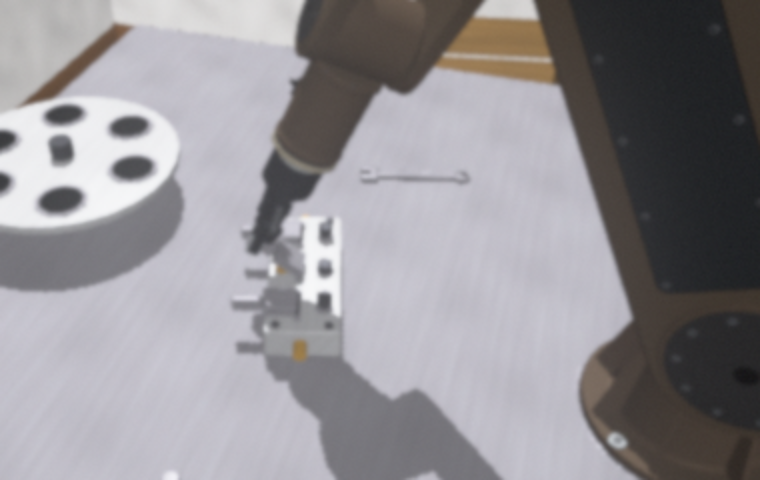

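The wrist is close to its singularity (j5=0.26), so the tool tilt is limited there. The lateral force comes from that. I'll ease the tilt back by letting the ear pivot in a lighter grip, and shift to relieve the side load.

Request:
servo_tool(
  moves=[
    [[-0.0004, -0.0012, -0.0002], [-0.7, 2.4, 0], 0],
    [[-0.0007, -0.0007, -0.0002], [-0.7, 2.4, 0], 0],
    [[-0.0007, -0.0002, -0.0002], [-0.7, 2.4, 0], 0],
    [[0, 0, 0], [0, 0, 0], 0],
  ],
  newtons=20,
)

```text
time_s: 8.7
tcp_pos: [627.2, -32.2, 89.5]
eef_rot: [-0.031, 0.978, 0.143, 0.145]
wrist_force: [2.9, -65.3, -15.4]
gripper_width: 11.8
grip_force: 38.3
```

```bash
cat > st.py <<'E'
import numpy as np
from workcell import r
from scipy.spatial.transform import Rotation as Ro
s=r.get_state(); q=np.array(s["eef_rot"]);R=Ro.from_quat(q[[1,2,3,0]]).as_matrix();print(R.round(3))
print(s["tcp_pos"],np.round(s["joints"],3),np.round(s["wrist_force"],1),np.round(s["wrist_torque"],2),s["gripper_width"])
y=np.radians(16.45);M=np.array([[np.cos(y),np.sin(y),0],[-np.sin(y),np.cos(y),0],[0,0,1]])
g=M@(np.array(s["tcp_pos"])-18.7*R[:,2]-[563.7,-53.1,53]); z=M@R[:,2]
print("grasp in hinge frame",g.round(1),"theta",np.degrees(np.arctan2(g[2],g[0])-np.arctan2(3,78)).round(1),"rad",np.hypot(g[0],g[2]).round(1),"tilt",np.degrees(np.arctan2(z[0],-z[2])).round(1))
E
python3 st.py
```

```text
[[ 0.917  0.29   0.275]
 [ 0.271 -0.957  0.103]
 [ 0.293 -0.019 -0.956]]
[627.15755416 -32.24567567  89.49376843] [-0.191  0.536  2.007  0.433  0.373  0.703] [  2.9 -65.3 -15.4] [-10.43   0.05  -2.82] 11.809749001543118
grasp in hinge frame [61.3  1.7 54.4] theta 39.4 rad 81.9 tilt 17.1
```

Request:
servo_tool(
  moves=[
    [[0.0003, -0.001, 0], [0, 0, 0], 0],
    [[0.0003, -0.001, 0], [0, 0, 0], 0],
    [[0, 0, 0], [0, 0, 0], 0],
  ],
)

```text
time_s: 9.0
tcp_pos: [627.0, -32.8, 89.6]
eef_rot: [-0.033, 0.978, 0.143, 0.146]
wrist_force: [5.2, -40.7, -8.0]
gripper_width: 11.4
grip_force: 37.1
```

```bash
python3 st.py
```

```text
[[ 0.917  0.289  0.276]
 [ 0.27  -0.957  0.105]
 [ 0.295 -0.022 -0.955]]
[627.0497397  -32.78626936  89.60688922] [-0.194  0.536  2.007  0.442  0.375  0.693] [  5.2 -40.7  -8. ] [-6.72 -0.52 -1.92] 11.360176728691785
grasp in hinge frame [61.   1.1 54.5] theta 39.6 rad 81.8 tilt 17.1
```

Request:
servo_tool(
  moves=[
    [[0.0004, -0.0015, 0], [0, 0, 0], 0],
    [[0.0004, -0.0015, 0], [0, 0, 0], 0],
    [[0, 0, 0], [0, 0, 0], 0],
  ],
)

```text
time_s: 9.3
tcp_pos: [627.0, -33.4, 89.7]
eef_rot: [-0.034, 0.978, 0.144, 0.145]
wrist_force: [4.8, -16.6, -2.5]
gripper_width: 11.2
grip_force: 37.6
```

```bash
python3 st.py
```

```text
[[ 0.917  0.291  0.274]
 [ 0.271 -0.956  0.108]
 [ 0.293 -0.025 -0.956]]
[626.99222168 -33.35215497  89.65896332] [-0.196  0.537  2.005  0.444  0.38   0.687] [  4.8 -16.6  -2.5] [-2.89 -0.94 -0.83] 11.244302578707286
grasp in hinge frame [60.8  0.5 54.5] theta 39.7 rad 81.7 tilt 17.1
```

Request:
servo_tool(
  moves=[
    [[-0.0045, -0.0015, 0.0039], [-1.15, 2.3, 0], 0],
    [[-0.0047, -0.0017, 0.0036], [-1.15, 2.3, 0], 0],
    [[-0.005, -0.0018, 0.0034], [-1.15, 2.3, 0], 0],
    [[0, 0, 0], [0, 0, 0], 0],
  ],
)

```text
time_s: 9.7
tcp_pos: [612.3, -38.0, 100.6]
eef_rot: [-0.013, 0.986, 0.146, 0.08]
wrist_force: [4.3, -22.5, -0.0]
gripper_width: 11.9
grip_force: 32.9
```

```bash
python3 st.py
```

```text
[[ 0.944  0.291  0.154]
 [ 0.286 -0.957  0.049]
 [ 0.162 -0.002 -0.987]]
[612.34346673 -37.99640674 100.57082206] [-0.155  0.529  1.929  0.141  0.542  1.005] [  4.3 -22.5  -0. ] [-3.73 -0.39 -0.81] 11.853355034857525
grasp in hinge frame [47.9  0.6 66. ] theta 51.8 rad 81.6 tilt 9.3
```

Request:
servo_tool(
  moves=[
    [[-0.0043, -0.002, 0.0032], [0, 0, 0], 0],
    [[-0.0045, -0.002, 0.0028], [0, 0, 0], 0],
    [[-0.0047, -0.002, 0.0025], [0, 0, 0], 0],
    [[0, 0, 0], [0, 0, 0], 0],
  ],
)

```text
time_s: 10.1
tcp_pos: [598.1, -42.7, 109.1]
eef_rot: [-0.014, 0.986, 0.146, 0.081]
wrist_force: [5.2, -1.6, 3.3]
gripper_width: 11.2
grip_force: 33.1
```

```bash
python3 st.py
python3 - <<'E'
import numpy as np,cv2
from workcell import r
c=r.read_camera("side");np.savez("side4.npz",**c)
a=cv2.resize(c["color"][150:260,270:390],None,fx=3.3,fy=3.3,interpolation=cv2.INTER_CUBIC)
w=r.read_camera("wrist");np.savez("wrist4.npz",**w);b=cv2.resize(w["color"],(581,363))[:, 90:490]
cv2.imwrite("pics/s4.png",np.hstack([a,b]) if a.shape[0]==b.shape[0] else np.hstack([a[:363],b]))
E
```

```text
[[ 0.945  0.29   0.155]
 [ 0.285 -0.957  0.052]
 [ 0.163 -0.005 -0.987]]
[598.08982457 -42.73182726 109.07362976] [-0.17   0.502  1.955  0.15   0.545  0.985] [ 5.2 -1.6  3.3] [-0.33 -0.92 -0.2 ] 11.209551112295305
grasp in hinge frame [32.9  0.1 74.5] theta 64.0 rad 81.4 tilt 9.4
```

View pics/s4.png

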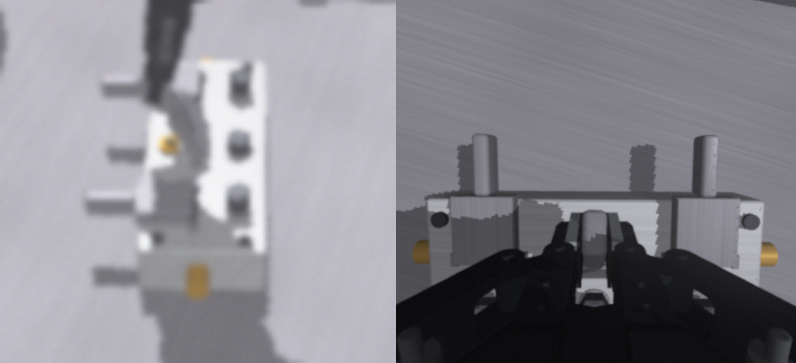

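The right-hand view shows the middle ear held between the pads with its cap up, at about 64° by tool geometry. The left and right caps are shut, and in the left-hand crop the brass nut is exposed at (168,145). Forces on the tool are low, so I'm handing it in.

```bash
python3 -c "
from workcell import r
print(r.finish_job())"
```

```text
the job is handed in; nothing more can be done
None
```

The loose bolt was the middle one; I knocked it down to its hard stop and handed in with the gripper holding its cap open at about 64° (estimated from the tool pose), the other caps shut and the wrench, funnel and beaker untouched; side load on the gripped cap briefly reached about 65 N at the wrist during the lift, under the 120 N limit.

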